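# Ready to charge the ball mill

## Robot

A 6-joint arm with a two-finger parallel gripper is mounted at the origin on the work surface. World frame = base frame: x ahead of the robot, y to its left, z up, the work surface at z = 0. Lengths are in m, angles in degrees, forces in N, time in s.
With the tool pointing down it reaches from about 0.4 to 0.825 m from the base axis. Payload 7 kg.
Tool frame: the origin (TCP) lies midway between the tips of the shut fingers; the grasp point (between the pads) lies 19 mm behind it; z points along the fingers, y is the line along which they close (so a half turn about z gives the same grasp; the last joint's range is limited). The gripper opens to 88 mm and grips with 3 to 60 N. Pads are 19 mm wide; open, the fingers measure 130 mm over their backs; the gripper's body (78 mm by 193 mm) begins 47 mm behind the grasp point.
Start: joints at [-47.492, 20.546, 0.682, 0, -70.136, -16.507], TCP at [0.296, -0.607, 0.227] pointing down, gripper open.
Joint ranges: [-176.03, 176.03], [-82.01, 121.73], [-58.28, 71.71], [-173.87, 95.51], [-174.79, -0.11], [-173.66, 173.66]. Speed limits (degrees/s): [136.94, 136.94, 172.46, 180, 180, 180].

## Interface

Orientations are given as [roll, pitch, yaw] about the fixed x, y, z axes, in that order (R = Rz(yaw) Ry(pitch) Rx(roll)).
In Python, from plant import r gives the robot as it stands. The module is installed in compiled form; this text tells all that it offers.
- The arm moves only by the tool play_rows, never from a script. Its argument "rows" is a list of rows, each an object with "slide": the shift along the tool's x, y, z as a fraction of full scale, a list of three; "delta_rot": the turn, a rotation vector about the tool's x, y, z as a fraction of full scale, a list of three; "fingers": the opening, from -1 (shut) to 1 (fully open). In form: [{"slide": [x, y, z], "delta_rot": [rx, ry, rz], "fingers": fingers}, ...]. A call has 1 to 8 rows; each row shifts and turns the commanded pose from where the row before left it, along the tool's axes as they then stand; what a row does not reach is not made up. Full scale, the value 1, is 0.15 m for a shift and 0.08 rad for a turn. A row lasts 1/8 s, in which the tool goes at most 62.5 mm and 10.7 degrees, less where a joint would pass 70% of its speed; a pose out of reach is approached as far as the arm can. A call with a number of a shift or a turn outside -1 to 1 is refused whole. A call with a gripper value outside its range is refused whole. The fingers move at their own pace and stop on an object; "squeeze" is the grip in N (left out, the last holds). Time passes only in rows, so rows that do not move let the fingers close. It gives the time, the measured TCP pose, the force, the opening and the grip force at its end, in the units of the state.
- r.get_state(): the state, without advancing time (a new reading comes with each control period).
- r.capture(name): name is "scene" or "top" or "wrist"; returns a dict with "image" (384x512x3 uint8, blue, green, red), "fx", "fy", "cx", "cy" (pixels), "distortion" ([k1, k2, p1, p2, k3] as OpenCV has them; the pictures are not rectified), "R" (3x3) and "t" (3): a world point X has camera coordinates R X + t; the wrist camera has in their place "T_tool_cam" (4x4, takes a point from camera to tool coordinates, whose origin is the TCP and whose axes are the flange's). Camera axes: x right, y down, z forward; pixel columns grow to the right and rows downward; lengths in m; the calibration is good to about 2 mm. A picture is of the moment at which its call begins: read the wrist's pose just before it. There is no depth.
- r.close_job(): hands the job in; it is judged then, once.
The state is a dict: "time_s": time; "joints": joint angles; "qd": joint speeds; "joint_torque": joint torques, N m; "tcp_pos": TCP position; "eef_rot": TCP orientation; "contact_force": force on the tool from outside, world axes, zero at the start; "moment": the same for the moment, N m; "gripper_width": finger opening in m; "gripper_force": force on a finger pad.
Only numpy, scipy, OpenCV 4.12 (cv2) and the standard library are available. Lean on these libraries where they do the work, as an engineer would, in place of code of your own. Each camera call takes 0.05 s, during which the arm holds its last target. There are 200 camera calls.

## Task

Set the largest of the three grinding balls in the clay dish, then lift the dish by its overhead handle and, once it is clear of the table, turn it about a quarter turn so that its spout points squarely at the splash guard behind the mill jar, ready to tip. Finish while still holding the dish by the handle, level and motionless, with the spout's tip a little above the middle of the jar's mouth. Keep the dish level and the ball in its middle all the while you carry it, do not knock the dish against the jar or guard, and leave everything else where it is.

Things in the scene. Friction and masses are not known exactly. Their poses are not given: they have to be found in the camera images.
- dish: Pale twelve-sided clay dish, about 0.42 kg, 188 mm across, on a flat foot. Origin: centre of its underside; z up; x points out through the spout. Its floor is a shallow funnel, 6 mm above the underside in the middle and rising 0.2 mm per mm of radius to the upright rim (88 mm radius inside, top 40 mm up), so a ball set inside rolls to the middle. A fixed wooden overhead handle spans it along its y.
- dish_handle (a point): Centre of the handle's top bar, above the dish's middle, 105 mm above its underside. The bar is 14 mm thick along the dish's x, 14 mm tall, 86 mm long along the dish's y: pinch it across its thickness. Its 12 mm round legs slope down to the rim at y = +-91 mm; the space over the floor before and behind the handle is open.
- dish_middle (a point): Point on the dish's axis, 26 mm above the underside: the centre of the large ball when it lies in the middle.
- spout_tip (a point): Lower lip of the spout's end, 128 mm from the dish's axis along the dish's x and 24 mm above the underside. The open spout is 38 mm wide, its side walls reach 40 mm above the underside. At the start it points away from the robot, give or take a quarter radian.
- ball_large_center (a point): Centre of the large white ceramic grinding ball, 40 mm diameter, about 0.12 kg. At first it sits in a terracotta ring (34 mm outside, 24 mm inside, 12 mm tall, fixed), its centre 28 mm above the table. Three such rings stand in a row about 80 mm apart on the robot's right; which one has the large ball varies.
- ball_small1_center (a point): Centre of a small white grinding ball, 30 mm diameter, on a ring like the others; to be left alone.
- ball_small2_center (a point): Centre of the other small grinding ball, 30 mm diameter, on a ring; to be left alone.
- mill_jar: White mill jar on the robot's left, fixed, open at the top, 110 mm outside diameter, 5 mm wall, 90 mm tall. Origin: centre of its underside; x points from the jar to its splash guard, an upright steel screen 170 mm tall whose back stands 73 mm from the jar's axis, with 45 mm deep side wings at y = +-66 mm. The side away from the guard, facing the middle of the table, is open.
- jar_mouth (a point): Centre of the jar's mouth, on the jar's axis at the height of its rim, 90 mm above the table.
- loop_tool: Bystander, to be left alone: wooden modelling tool with a steel end, lying flat, 195 mm long, 14 mm thick. Origin: middle of its underside.
- clay_rib: Bystander, to be left alone: flat dark wooden rib, 90 x 45 x 12 mm. Origin: middle of its underside.

How it is judged:
By the outcome, as a careful person would: the job done as asked, in the order asked, and still so for the second after the job is handed in, while the arm keeps its last pose, push and grip.
It also fails if it takes over 64 s, if anything falls off the work surface, if the arm or the gripper's body presses on something with over 40 N, if the wrist force passes 120 N, or if a joint passes its speed limit or range.

## Working session

There is one attempt and no reset: what is moved stays moved. The work goes in short steps, Python scripts to look and compute and a tool call to move; the robot and the scene stay as the last step left them, time stands still between calls to the robot, and variables do not carry over. Pictures are saved under pics/ and viewed, at most 11 in all, crops included, and the job is handed in when it is done.

Besides the shell and the picture viewer there is one more tool, called after "Request:" by a JSON object that holds its "fn" and its "kwargs". play_rows: Moves the arm, as the interface text tells. Shift numbers are shares of 0.15 m and turn numbers shares of 0.08 rad, none past 1 either way. Its arguments: {"type":"object","properties":{"rows":{"type":"array"},"squeeze":{"type":"number"}},"required":["rows"]}

```bash
mkdir -p pics; cat > h.py <<'E'
import numpy as np, cv2
from plant import r
from scipy.spatial.transform import Rotation as Ro
def cam(name):
    s=r.get_state(); c=r.capture(name)
    c['K']=np.array([[c['fx'],0,c['cx']],[0,c['fy'],c['cy']],[0,0,1]]);c['D']=np.array(c['distortion'],float)
    if name=='wrist':
        T=np.eye(4);T[:3,:3]=Ro.from_euler('xyz',s['eef_rot'],degrees=True).as_matrix();T[:3,3]=s['tcp_pos']
        W=T@np.array(c['T_tool_cam']);c['R']=W[:3,:3].T;c['t']=-c['R']@W[:3,3]
    c['R']=np.array(c['R']);c['t']=np.array(c['t']);return c
def ray(c,p):
    u=cv2.undistortPoints(np.array(p,float).reshape(-1,1,2),c['K'],c['D']).reshape(-1,2)
    d=np.c_[u,np.ones(len(u))]@c['R']; return -c['R'].T@c['t'], d/np.linalg.norm(d,axis=1)[:,None]
def plane(c,p,z):
    o,d=ray(c,p); return o+d*((z-o[2])/d[:,2])[:,None]
def tri(c1,p1,c2,p2):
    o1,d1=ray(c1,p1);o2,d2=ray(c2,p2);d1=d1[0];d2=d2[0]
    a=np.linalg.lstsq(np.c_[d1,-d2],o2-o1,rcond=None)[0]
    A=o1+a[0]*d1;B=o2+a[1]*d2; return (A+B)/2,np.linalg.norm(A-B)
def proj(c,X):
    return cv2.projectPoints(np.array(X,float).reshape(-1,3),cv2.Rodrigues(c['R'])[0],c['t'],c['K'],c['D'])[0].reshape(-1,2)
E
python3 - <<'E'
from h import *
print(r.get_state())
for n in('scene','top'):
    c=cam(n);cv2.imwrite(f'pics/{n}0.png',cv2.resize(c['image'],(800,600),interpolation=cv2.INTER_CUBIC));cv2.imwrite(f'pics/{n}raw.png',c['image'])
    print(n,-c['R'].T@c['t'],c['fx'])
E
```

```text
{'time_s': 0.0, 'joints': array([-4.74905436e+01,  2.05905045e+01,  6.34409597e-01, -2.08149766e-02,
       -7.01339684e+01, -1.65072721e+01]), 'qd': array([-0.17023648, -0.0165546 ,  0.03314622,  0.04866015, -0.06076728,
        0.01949683]), 'joint_torque': array([-5.40043675e-04, -5.82720387e+01,  2.93068027e+01,  6.99712694e+00,
        7.16385766e-03, -1.48129961e-04]), 'tcp_pos': array([ 0.29570285, -0.60625374,  0.22563582]), 'eef_rot': array([ 1.79908088e+02, -6.83192035e-03, -1.54004899e+02]), 'contact_force': array([-0.46505267, -0.19048715,  0.17761844]), 'moment': array([-0.01379534, -0.03529025,  0.00726636]), 'gripper_force': 0.0, 'gripper_width': 0.08711278835462498}
scene [ 1.38953138 -0.23717373  0.677271  ] 378.10374980652125
top [0.43553881 0.02041638 0.97476338] 407.48841390946245
```

View pics/scene0.png

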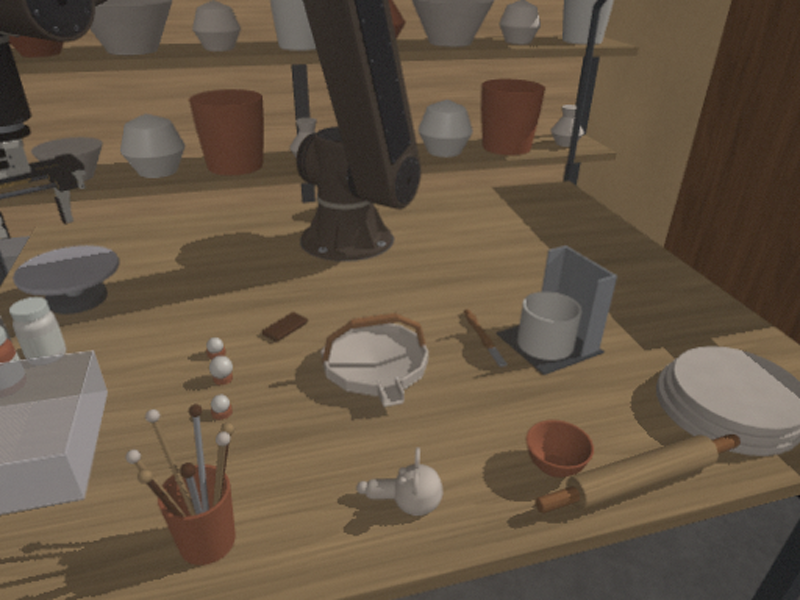

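View pics/top0.png

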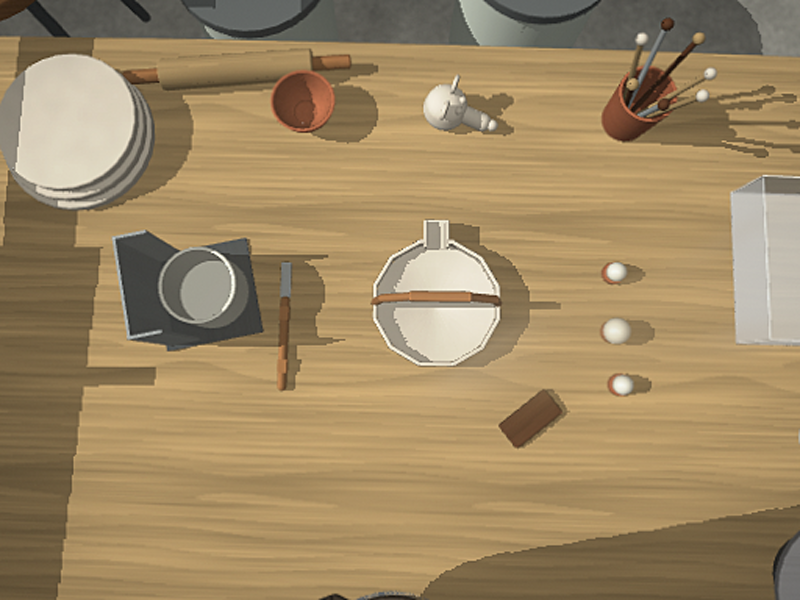

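The top view shows the balls at about (616,272), (615,331) and (621,385), with the middle one largest. The dish handle runs (373,299)–(500,299) with the spout at (436,232). The jar mouth is near (198,286) and the guard's top edge runs (113,237)–(130,340). In the scene view the large ball is at (221,369).

```bash
cat > m.py <<'E'
from h import *
S=cam('scene');T=cam('top')
def blobs(c,mask,x0,y0,x1,y1,amin=15):
    m=np.zeros(mask.shape,np.uint8);f=.64
    a=[int(v*f) for v in(x0,y0,x1,y1)];m[a[1]:a[3],a[0]:a[2]]=mask[a[1]:a[3],a[0]:a[2]]
    cs=cv2.findContours(m,cv2.RETR_EXTERNAL,cv2.CHAIN_APPROX_NONE)[0]
    return [k for k in cs if cv2.contourArea(k)>=amin]
def hsv(c): return cv2.cvtColor(c['image'],cv2.COLOR_BGR2HSV)
white=lambda c:cv2.inRange(hsv(c),(0,0,120),(180,60,255))
brown=lambda c:cv2.inRange(hsv(c),(0,110,30),(14,255,190))
if __name__=='__main__':
    out={}
    for n,c,b in(('S',S,(190,320,245,430)),('T',T,(590,250,650,410))):
        for k in blobs(c,white(c),*b):
            p,rad=cv2.minEnclosingCircle(k);print(n,'ball',np.round(p,1),round(rad,2),cv2.contourArea(k),plane(c,[p],.028)[0].round(4));out.setdefault(n,[]).append(p)
    for p in out['S']:
        for q in out['T']:
            X,e=tri(S,p,T,q)
            if e<.01: print('tri',X.round(4),round(e,4))
    for n,c,b in(('S',S,(315,305,435,370)),('T',T,(365,280,510,315))):
        for k in blobs(c,brown(c),*b):
            print(n,'handle',k.reshape(-1,2).min(0),k.reshape(-1,2).max(0),cv2.minAreaRect(k))
    for k in blobs(T,white(T),360,210,515,375,200):
        a=cv2.approxPolyDP(k,2,True).reshape(-1,2);print('dish',cv2.contourArea(k),a.tolist(),cv2.minEnclosingCircle(k))
    for k in blobs(T,white(T),145,235,245,335,50): print('jar',cv2.contourArea(k),cv2.fitEllipse(k))
    f=.64
    print('guard top',plane(T,np.array([[113,237],[130,340],[148,232],[162,330]])*f,.17).round(4))
    print('jar',plane(T,np.array([[198,286]])*f,.09).round(4),'handle ends',plane(T,np.array([[413,296],[471,296]])*f,.112).round(4),'spout',plane(T,np.array([[436,221]])*f,.04).round(4))
E
python3 m.py
python3 - <<'E'
import cv2
i=cv2.imread('pics/topraw.png');a=cv2.resize(i[130:250,60:210],(800,600)[:1]+(640,),interpolation=cv2.INTER_CUBIC)
cv2.imwrite('pics/jarc.png',cv2.resize(i[135:235,65:180],(690,600),interpolation=cv2.INTER_CUBIC))
E
```

```text
S ball [140.9 257.3] 5.39 72.5 [ 0.6085 -0.3228  0.028 ]
S ball [141.5 233.9] 6.86 113.5 [ 0.5095 -0.3199  0.028 ]
S ball [137.7 220. ] 4.78 53.0 [ 0.4395 -0.3297  0.028 ]
T ball [398.3 245.9] 6.53 113.5 [ 0.4324 -0.3281  0.028 ]
T ball [394.1 211.3] 8.35 193.5 [ 0.5123 -0.3195  0.028 ]
T ball [394.1 173.2] 6.33 107.0 [ 0.6022 -0.3206  0.028 ]
tri [ 0.603  -0.3229  0.0232] 0.001
tri [ 0.5121 -0.3193  0.0298] 0.0007
tri [ 0.4323 -0.3302  0.023 ] 0.0005
S handle [209 200] [271 222] ((239.56631469726562, 210.53712463378906), (19.944408416748047, 62.1692008972168), 87.22978973388672)
T handle [238 186] [319 194] ((278.4632263183594, 189.6693115234375), (7.687662601470947, 81.0321273803711), 89.25594329833984)
dish 2546.0 [[239, 195], [239, 205], [248, 221], [267, 233], [291, 233], [308, 223], [319, 205], [319, 196], [315, 194]] ((279.0, 200.0), 40.31138610839844)
dish 2174.0 [[239, 181], [239, 189], [262, 185], [294, 185], [319, 189], [319, 183], [308, 164], [286, 152], [286, 141], [271, 141], [271, 152], [251, 163]] ((279.0, 181.0), 40.79225540161133)
jar 1843.5 ((125.84194946289062, 181.97288513183594), (47.58679962158203, 49.36590576171875), 51.79081726074219)
guard top [[0.6034 0.3805 0.17  ]
 [0.4707 0.3481 0.17  ]
 [0.6112 0.3351 0.17  ]
 [0.4846 0.3079 0.17  ]]
jar [[0.553  0.2896 0.09  ]] handle ends [[ 0.5445 -0.0124  0.112 ]
 [ 0.5467 -0.0916  0.112 ]] spout [[ 0.6679 -0.047   0.04  ]]
```

View pics/jarc.png

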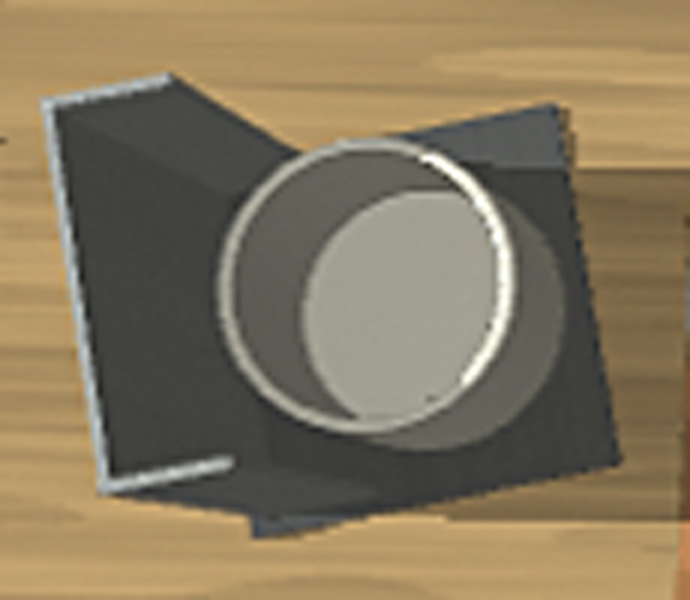

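The crop shows the jar mouth centred at crop (367,285). The guard's back edge runs (45,100)–(103,492), so the guard direction is yaw ~104°. The large ball is the middle one, at about (0.512,-0.319,0.029). I'll go above it now.

Request:
{"fn": "play_rows", "kwargs": {"rows": [{"slide":[0,0,0],"delta_rot":[0,0,0.945],"fingers":1},{"slide":[0,0,0],"delta_rot":[0,0,0.945],"fingers":1},{"slide":[0,0,0],"delta_rot":[0,0,0.945],"fingers":1},{"slide":[0,0,0],"delta_rot":[0,0,0.945],"fingers":1},{"slide":[0,0,0],"delta_rot":[0,0,0.945],"fingers":1},{"slide":[0,0,0],"delta_rot":[0,0,0.945],"fingers":1},{"slide":[-0.24,0.319,0],"delta_rot":[0,0,0],"fingers":1},{"slide":[-0.24,0.319,0],"delta_rot":[0,0,0],"fingers":1}]}}

```text
time_s: 1.2
tcp_pos: [0.368, -0.5101, 0.226]
eef_rot: [180.0, -0.0, 179.9]
contact_force: [1.6, -0.1, 0.1]
gripper_width: 0.0876
gripper_force: 0.0
```

Request:
{"fn": "play_rows", "kwargs": {"rows": [{"slide":[-0.24,0.319,0],"delta_rot":[0,0,0],"fingers":1},{"slide":[-0.24,0.319,0],"delta_rot":[0,0,0],"fingers":1},{"slide":[-0.24,0.319,0],"delta_rot":[0,0,0],"fingers":1},{"slide":[-0.24,0.319,0],"delta_rot":[0,0,0],"fingers":1},{"slide":[0,0,0],"delta_rot":[0,0,0],"fingers":1},{"slide":[0,0,0],"delta_rot":[0,0,0],"fingers":1}]}}

```text
time_s: 1.95
tcp_pos: [0.5118, -0.3192, 0.2264]
eef_rot: [180.0, -0.0, -179.9]
contact_force: [0.3, 0.2, 0.6]
gripper_width: 0.0878
gripper_force: 0.0
```

```bash
python3 - <<'E'
from h import *
s=r.get_state();print(s['tcp_pos'],s['eef_rot'],s['joints'].round(1))
c=cam('wrist');print(np.array(c['T_tool_cam']).round(3),proj(c,[.512,-.319,.029]))
cv2.imwrite('pics/w1.png',c['image'])
m=cv2.inRange(cv2.cvtColor(c['image'],cv2.COLOR_BGR2HSV),(0,0,120),(180,60,255))
for k in cv2.findContours(m,0,1)[0]:
    if cv2.contourArea(k)>100:
        p,ra=cv2.minEnclosingCircle(k);print(np.round(p,1),round(ra,1),cv2.contourArea(k),plane(c,[p],.0285)[0].round(4))
E
```

```text
[ 0.51180962 -0.31924955  0.22641387] [ 1.7999582e+02 -2.5256936e-02 -1.7992713e+02] [-13.4  13.9  -8.8   0.  -67.4 -76.5]
[[-0.    -0.968 -0.252  0.066]
 [ 1.    -0.    -0.    -0.001]
 [ 0.    -0.252  0.968 -0.157]
 [ 0.     0.     0.     1.   ]] [[256.14618776 171.55990632]]
[253.  235.4] 8.4 130.0 [ 0.5994 -0.3231  0.0285]
[394.5 219.5] 11.6 111.0 [ 0.5767 -0.1341  0.0285]
[ 60.5 199.5] 71.7 5603.5 [ 0.5494 -0.577   0.0285]
[256.  173.5] 14.8 547.0 [ 0.5146 -0.3192  0.0285]
[454.1 170.5] 66.1 6810.0 [ 0.5101 -0.0647  0.0285]
[248.  107.5] 11.9 329.5 [ 0.4339 -0.3289  0.0285]
[ 9. 47.] 27.5 1049.0 [ 0.3637 -0.6086  0.0285]
```

View pics/w1.png

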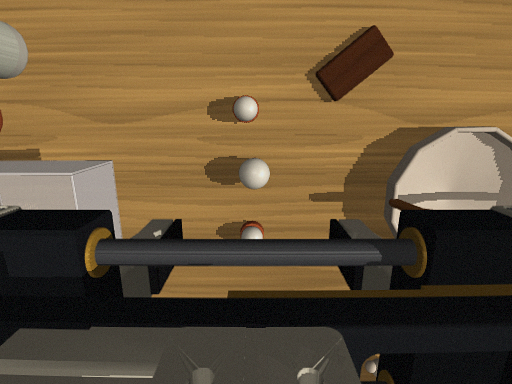

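The wrist view shows the large ball at (256,173), between the fingers and well aligned at y=-0.319. I'll descend and grip.

Request:
{"fn": "play_rows", "kwargs": {"rows": [{"slide":[-0.008,0,0.4],"delta_rot":[0,0,0],"fingers":1},{"slide":[0,0,0.4],"delta_rot":[0,0,0],"fingers":1},{"slide":[0,0,0.4],"delta_rot":[0,0,0],"fingers":1},{"slide":[0,0,0.15],"delta_rot":[0,0,0],"fingers":1},{"slide":[0,0,0.08],"delta_rot":[0,0,0],"fingers":1},{"slide":[0,0,0],"delta_rot":[0,0,0],"fingers":0.2},{"slide":[0,0,0],"delta_rot":[0,0,0],"fingers":-1},{"slide":[0,0,0],"delta_rot":[0,0,0],"fingers":-1}], "squeeze": 20}}

```text
time_s: 3.0
tcp_pos: [0.5138, -0.3198, 0.0134]
eef_rot: [-180.0, 0.1, -180.0]
contact_force: [-0.4, -0.3, 0.7]
gripper_width: 0.0628
gripper_force: 0.0
```

Request:
{"fn": "play_rows", "kwargs": {"rows": [{"slide":[0,0,0],"delta_rot":[0,0,0],"fingers":-1},{"slide":[0,0,0],"delta_rot":[0,0,0],"fingers":-1},{"slide":[0,0,0],"delta_rot":[0,0,0],"fingers":-1},{"slide":[0,0,0],"delta_rot":[0,0,0],"fingers":-1}]}}

```text
time_s: 3.5
tcp_pos: [0.5137, -0.3202, 0.013]
eef_rot: [-179.9, 0.1, -180.0]
contact_force: [-1.3, -3.1, 5.8]
gripper_width: 0.039
gripper_force: 20.0
```

Request:
{"fn": "play_rows", "kwargs": {"rows": [{"slide":[0,0,-0.2],"delta_rot":[0,0,0],"fingers":-1},{"slide":[0,0,-0.4],"delta_rot":[0,0,0],"fingers":-1},{"slide":[0,0,-0.4],"delta_rot":[0,0,0],"fingers":-1},{"slide":[0,0,-0.4],"delta_rot":[0,0,0],"fingers":-1},{"slide":[0.0275,0.2975,0],"delta_rot":[0,0,0],"fingers":-1},{"slide":[0.0275,0.2975,0],"delta_rot":[0,0,0],"fingers":-1},{"slide":[0.0275,0.2975,0],"delta_rot":[0,0,0],"fingers":-1},{"slide":[0.0275,0.2975,0],"delta_rot":[0,0,0],"fingers":-1}]}}

```text
time_s: 4.5
tcp_pos: [0.4958, -0.1395, 0.2218]
eef_rot: [180.0, -0.0, 180.0]
contact_force: [0.8, 0.2, -1.4]
gripper_width: 0.0388
gripper_force: 20.0
```

```bash
python3 - <<'E'
from h import *
s=r.get_state();print(s['tcp_pos'],s['gripper_width'])
c=cam('wrist');np.savez('w2.npz',image=c['image'],R=c['R'],t=c['t'],K=c['K'],D=c['D'])
cv2.imwrite('pics/w2.png',c['image'])
E
```

```text
[ 0.49583282 -0.13951753  0.22184204] 0.03880191843712102
```

Request:
{"fn": "play_rows", "kwargs": {"rows": [{"slide":[0.0275,0.2975,0],"delta_rot":[0,0,0],"fingers":-1},{"slide":[0.0275,0.2975,0],"delta_rot":[0,0,0],"fingers":-1},{"slide":[0,0,0],"delta_rot":[0,0,0],"fingers":-1},{"slide":[0,0,0],"delta_rot":[0,0,0],"fingers":-1}]}}

```text
time_s: 5.05
tcp_pos: [0.488, -0.0516, 0.222]
eef_rot: [180.0, -0.0, -179.9]
contact_force: [-0.7, -0.3, -0.6]
gripper_width: 0.0389
gripper_force: 20.0
```

```bash
python3 - <<'E'
from h import *
s=r.get_state();print(s['tcp_pos'],s['gripper_width'],s['gripper_force'])
c=cam('wrist');np.savez('w3.npz',image=c['image'],R=c['R'],t=c['t'],K=c['K'],D=c['D'])
a=np.load('w2.npz')['image'];i=np.hstack([a,c['image']]);cv2.imwrite('pics/w23.png',cv2.resize(i,(800,300),interpolation=cv2.INTER_AREA))
E
```

```text
[ 0.48801443 -0.05162773  0.22196887] 0.038862775407487074 19.99986380338669
```

View pics/w23.png

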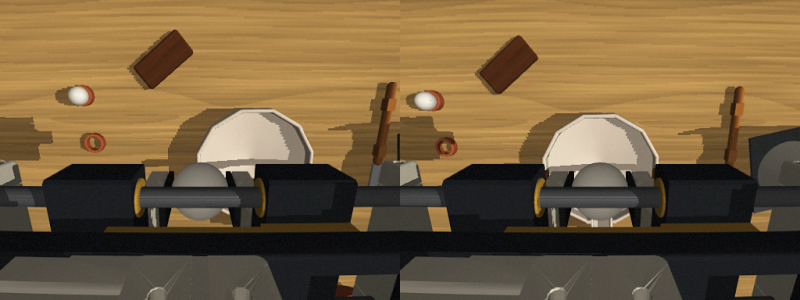

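Both views show the ball firmly between the fingers and the dish under the gripper (right view: rim centred near x=600), so y is well centred. Next I'll check the dish centre and handle height from the fixed views.

```bash
cat > d.py <<'E'
from h import *
T=cam('top');S=cam('scene');f=.64
T0=cv2.imread('pics/topraw.png');S0=cv2.imread('pics/sceneraw.png')
w=cv2.inRange(cv2.cvtColor(T0,cv2.COLOR_BGR2HSV),(0,0,120),(180,60,255))
m=np.zeros_like(w);m[140:240,232:328]=w[140:240,232:328]
pts=np.vstack([k for k in cv2.findContours(m,0,1)[0] if cv2.contourArea(k)>200]).reshape(-1,2)
P=plane(T,pts,.04)[:,:2]
hull=cv2.convexHull(P[P[:,0]<.63].astype(np.float32)).reshape(-1,2)
A=np.c_[2*hull,np.ones(len(hull))];q=np.linalg.lstsq(A,(hull**2).sum(1),rcond=None)[0];c=q[:2];print('dish centre',c,'R',np.sqrt(q[2]+c@c))
sp=P[P[:,0]>c[0]+.12];tip=[sp[:,0].max(),(sp[:,1].min()+sp[:,1].max())/2];d=np.array(tip)-c;print('spout',tip,np.degrees(np.arctan2(d[1],d[0])),np.linalg.norm(d))
# handle bar columns
def barmid(I,b):
    h=cv2.inRange(cv2.cvtColor(I,cv2.COLOR_BGR2HSV),(0,110,30),(14,255,190));m=np.zeros_like(h);m[b[1]:b[3],b[0]:b[2]]=h[b[1]:b[3],b[0]:b[2]];return m
hT=barmid(T0,(262,180,302,200));hS=barmid(S0,(215,195,262,225))
ys,xs=np.nonzero(hT);l=np.polyfit(xs,ys,1);
a=plane(T,[[265,np.polyval(l,265)],[298,np.polyval(l,298)]],.108)
print('bar axis',a.round(4),'yaw',np.degrees(np.arctan2(a[0,1]-a[1,1],a[0,0]-a[1,0]))-90)
for z in(.09,.105,.12):
    for yy in(0.03,0,-.03):
        q=proj(S,[c[0]-.03*0,c[1]+yy,z])[0];col=int(round(q[0]));rr=np.nonzero(hS[:,col])[0];print(z,yy,q.round(1),rr.min() if len(rr) else None,rr.max() if len(rr) else None, proj(T,[c[0],c[1]+yy,z])[0].round(1))
print('T rows',ys.min(),ys.max(),l)
g=lambda x,y:[65+(x+.5)/6-.5,135+(y+.5)/6-.5]
G=plane(T,[g(45,100),g(103,492),g(170,75),g(232,462)],.17);J=plane(T,[g(367,285)],.09)
dd=G[0]-G[1];n=np.array([-dd[1],dd[0]])/np.linalg.norm(dd[:2])
w1=G[0]-G[2];w2=G[1]-G[3]
print('guard',G.round(4),'yaw back',np.degrees(np.arctan2(n[1],n[0])),'wings',[np.degrees(np.arctan2(v[1],v[0])) for v in(w1,w2)],'mid',(G[0]+G[1])/2,'jar',J.round(4),'jar from guard',(((G[0]+G[1])/2)[:2]-.073*n).round(4))
E
python3 d.py
```

```text
dish centre [ 0.54517174 -0.04891152] R 0.09513519922418132
spout [np.float64(0.6694339648405218), np.float64(-0.045753476313475226)] 1.455820975732268 0.12430234454171028
bar axis [[ 0.5451 -0.014   0.108 ]
 [ 0.5468 -0.0847  0.108 ]] yaw 1.36127541143685
0.09 0.03 [250.5 207.8] 201 205 [266.9 190.4]
0.09 0 [239.9 209.2] 202 207 [280.6 190.8]
0.09 -0.03 [229.3 210.7] 203 208 [294.3 191.2]
0.105 0.03 [250.5 203.3] 201 205 [267.2 189.6]
0.105 0 [239.9 204.7] 202 207 [281.2 190. ]
0.105 -0.03 [229.1 206.1] 203 208 [295.1 190.4]
0.12 0.03 [250.5 198.7] 201 205 [267.6 188.7]
0.12 0 [239.8 200.1] 202 207 [281.8 189.1]
0.12 -0.03 [229.  201.5] 203 208 [295.9 189.5]
T rows 186 192 [4.27727286e-03 1.88257947e+02]
guard [[0.6043 0.3811 0.17  ]
 [0.4726 0.3511 0.17  ]
 [0.614  0.339  0.17  ]
 [0.4838 0.3087 0.17  ]] yaw back 102.81716306849805 wings [np.float64(102.95409314730712), np.float64(104.78756824375048)] mid [0.53845418 0.36611418 0.17      ] jar [[0.555  0.2919 0.09  ]] jar from guard [0.5546 0.2949]
```

Request:
{"fn": "play_rows", "kwargs": {"rows": [{"slide":[-0.02,0.017,0.35],"delta_rot":[0,0,0],"fingers":-1},{"slide":[0,0,0.4],"delta_rot":[0,0,0],"fingers":-1},{"slide":[0,0,0.3],"delta_rot":[0,0,0],"fingers":-1},{"slide":[0,0,0.15],"delta_rot":[0,0,0],"fingers":-1},{"slide":[0,0,0.07],"delta_rot":[0,0,0],"fingers":-1},{"slide":[0,0,0],"delta_rot":[0,0,0],"fingers":-1}]}}

```text
time_s: 5.95
tcp_pos: [0.4912, -0.0497, 0.0313]
eef_rot: [-180.0, -0.0, 180.0]
contact_force: [0.3, -1.0, -0.2]
gripper_width: 0.039
gripper_force: 20.0
```

Request:
{"fn": "play_rows", "kwargs": {"rows": [{"slide":[0,0,0],"delta_rot":[0,0,0],"fingers":0.1},{"slide":[0,0,0],"delta_rot":[0,0,0],"fingers":0.1},{"slide":[0,0,0],"delta_rot":[0,0,0],"fingers":0.1},{"slide":[0,0,-0.1],"delta_rot":[0,0,0],"fingers":0.1},{"slide":[0,0,-0.3],"delta_rot":[0,0,0],"fingers":0.1},{"slide":[0,0,-0.4],"delta_rot":[0,0,0],"fingers":0.1},{"slide":[0,0,-0.4],"delta_rot":[0,0,0],"fingers":0.1},{"slide":[0,0,-0.2],"delta_rot":[0,0,0],"fingers":0.1}]}}

```text
time_s: 6.95
tcp_pos: [0.4922, -0.0491, 0.2458]
eef_rot: [179.9, 0.3, -180.0]
contact_force: [0.9, -0.3, -0.9]
gripper_width: 0.0481
gripper_force: 0.0
```

Request:
{"fn": "play_rows", "kwargs": {"rows": [{"slide":[0,0,0],"delta_rot":[0,0,-0.997],"fingers":0.1},{"slide":[0,0,0],"delta_rot":[0,0,-0.997],"fingers":0.1},{"slide":[0,0,0],"delta_rot":[0,0,-0.997],"fingers":0.1},{"slide":[0,0,0],"delta_rot":[0,0,-0.997],"fingers":0.1},{"slide":[0,0,0],"delta_rot":[0,0,-0.997],"fingers":0.1},{"slide":[0,0,0],"delta_rot":[0,0,-0.997],"fingers":0.1},{"slide":[0,0,0],"delta_rot":[0,0,-0.997],"fingers":0.1},{"slide":[0,0,0],"delta_rot":[0,0,-0.997],"fingers":0.1}]}}

```text
time_s: 7.95
tcp_pos: [0.4911, -0.0492, 0.2419]
eef_rot: [-180.0, 0.0, -143.3]
contact_force: [0.5, 0.8, 0.3]
gripper_width: 0.0482
gripper_force: 0.0
```

Request:
{"fn": "play_rows", "kwargs": {"rows": [{"slide":[0,0,0],"delta_rot":[0,0,-0.997],"fingers":0.1},{"slide":[0,0,0],"delta_rot":[0,0,-0.997],"fingers":0.1},{"slide":[0,0,0],"delta_rot":[0,0,-0.997],"fingers":0.1},{"slide":[0,0,0],"delta_rot":[0,0,-0.997],"fingers":0.1},{"slide":[0,0,0],"delta_rot":[0,0,-0.997],"fingers":0.1},{"slide":[0,0,0],"delta_rot":[0,0,-0.997],"fingers":0.1},{"slide":[0,0,0],"delta_rot":[0,0,-0.997],"fingers":0.1},{"slide":[0,0,0],"delta_rot":[0,0,-0.997],"fingers":0.1}]}}

```text
time_s: 8.95
tcp_pos: [0.4911, -0.0492, 0.2419]
eef_rot: [-180.0, 0.0, -106.7]
contact_force: [0.0, -0.2, 0.4]
gripper_width: 0.0481
gripper_force: 0.0
```

Request:
{"fn": "play_rows", "kwargs": {"rows": [{"slide":[0,0,0],"delta_rot":[0,0,-0.997],"fingers":0.1},{"slide":[0,0,0],"delta_rot":[0,0,-0.997],"fingers":0.1},{"slide":[0,0,0],"delta_rot":[0,0,-0.997],"fingers":0.1},{"slide":[0,0,0],"delta_rot":[0,0,-0.997],"fingers":0.1},{"slide":[0.3,0,0],"delta_rot":[0,0,0],"fingers":0.1},{"slide":[0.3,0,0],"delta_rot":[0,0,0],"fingers":0.1},{"slide":[0,0,0],"delta_rot":[0,0,0],"fingers":0.1},{"slide":[0,0,0],"delta_rot":[0,0,0],"fingers":0.1}]}}

```text
time_s: 9.95
tcp_pos: [0.4932, -0.1392, 0.2417]
eef_rot: [-180.0, 0.0, -88.6]
contact_force: [-0.2, 0.2, 0.2]
gripper_width: 0.0481
gripper_force: 0.0
```

```bash
python3 - <<'E'
from h import *
s=r.get_state();print(s['tcp_pos'],s['eef_rot'],s['joints'].round(1))
c=cam('wrist');np.savez('w4.npz',image=c['image'],R=c['R'],t=c['t'],K=c['K'],D=c['D'])
print(proj(c,[[.5455,-.049,.105],[.5455,-.049,.026]]))
t=cam('top')['image'];sc=cam('scene')['image']
a=cv2.resize(t[120:250,190:340],(400,300));b=cv2.resize(sc[180:270,190:290],(400,300))
cv2.imwrite('pics/w4.png',np.vstack([np.hstack([cv2.resize(c['image'],(400,300)),a]),np.hstack([b,cv2.resize(t,(400,300))])]))
E
```

```text
[ 0.49324215 -0.13924737  0.24170464] [-1.79986271e+02  1.11171711e-02 -8.86415525e+01] [  6.2   4.5 -18.2  -0.  -67.3  -4.8]
[[209.0421407  259.54204145]
 [217.91023049 232.52699054]]
```

View pics/w4.png

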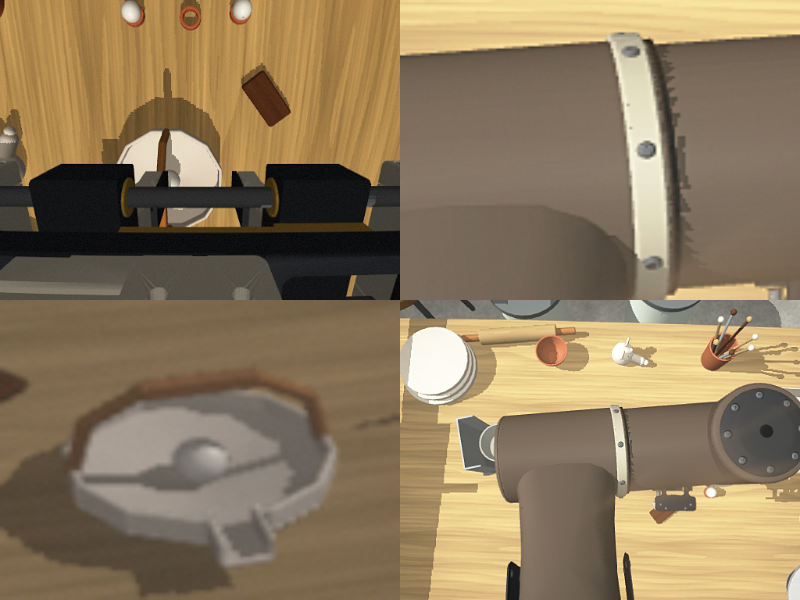

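The picture shows the ball resting in the middle of the dish (scene crop at (203,460)) with the handle upright. The middle ring is empty and both small balls are still in place. Next I'll move over the handle and descend.

Request:
{"fn": "play_rows", "kwargs": {"rows": [{"slide":[-0.2965,-0.1815,0],"delta_rot":[0,0,0],"fingers":0.1},{"slide":[-0.2965,-0.1815,0],"delta_rot":[0,0,0],"fingers":0.1},{"slide":[0,0,0],"delta_rot":[0,0,0],"fingers":0.1},{"slide":[0,0,0.3],"delta_rot":[0,0,0],"fingers":0.1},{"slide":[0,0,0.3],"delta_rot":[0,0,0],"fingers":0.1},{"slide":[0,0,0],"delta_rot":[0,0,0],"fingers":0.1}]}}

```text
time_s: 10.85
tcp_pos: [0.5431, -0.0491, 0.1489]
eef_rot: [179.6, -0.1, -88.6]
contact_force: [-1.0, -0.8, -0.4]
gripper_width: 0.0482
gripper_force: 0.0
```

```bash
python3 - <<'E'
from h import *
s=r.get_state();print(s['tcp_pos'],s['eef_rot'],s['contact_force'])
c=cam('wrist');sc=cam('scene');print(proj(c,[[.5455,-.049,.112],[.5455,-.092,.112],s['tcp_pos']]))
b=cv2.resize(sc['image'][140:240,180:300],(400,300))
cv2.imwrite('pics/w5.png',np.hstack([cv2.resize(c['image'],(400,300)),b]))
E
```

```text
[ 0.5430607  -0.04907515  0.14890122] [ 1.79624935e+02 -5.61857893e-02 -8.85694293e+01] [-0.9784684  -0.8460604  -0.38967259]
[[253.38361019 214.85788332]
 [254.81866988 155.34383467]
 [257.39429115 235.24000507]]
```

View pics/w5.png

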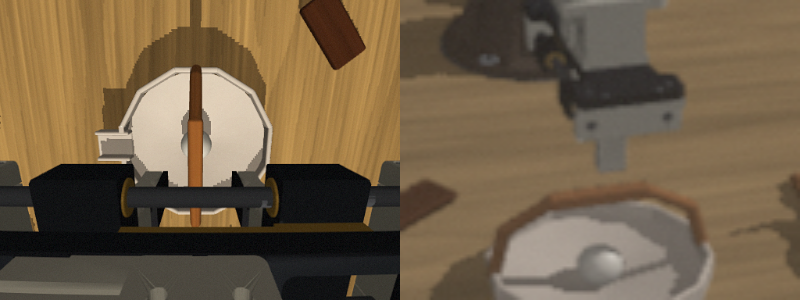

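The wrist view shows the bar midway between the fingers (column ~196 of 400, about 1.5 mm toward the spout), with the ball under it at (196,145). I'll finish the descent and pinch.

Request:
{"fn": "play_rows", "kwargs": {"rows": [{"slide":[0,-0.01,0.2],"delta_rot":[0,0,0],"fingers":0.1},{"slide":[0,0,0.15],"delta_rot":[0,0,0],"fingers":0.1},{"slide":[0,0,0.08],"delta_rot":[0,0,0],"fingers":0.1},{"slide":[0,0,0],"delta_rot":[0,0,0],"fingers":0.1},{"slide":[0,0,0],"delta_rot":[0,0,0],"fingers":-0.2},{"slide":[0,0,0],"delta_rot":[0,0,0],"fingers":-0.4},{"slide":[0,0,0],"delta_rot":[0,0,0],"fingers":-0.5},{"slide":[0,0,0],"delta_rot":[0,0,0],"fingers":-0.6}], "squeeze": 50}}

```text
time_s: 11.95
tcp_pos: [0.5473, -0.0489, 0.0873]
eef_rot: [-180.0, 0.0, -88.6]
contact_force: [-0.0, 0.4, -0.6]
gripper_width: 0.0189
gripper_force: 0.0
```

Request:
{"fn": "play_rows", "kwargs": {"rows": [{"slide":[0,0,0],"delta_rot":[0,0,0],"fingers":-0.7},{"slide":[0,0,0],"delta_rot":[0,0,0],"fingers":-1},{"slide":[0,0,0],"delta_rot":[0,0,0],"fingers":-1},{"slide":[0,0,0],"delta_rot":[0,0,0],"fingers":-1},{"slide":[0,0,0],"delta_rot":[0,0,0],"fingers":-1}]}}

```text
time_s: 12.58
tcp_pos: [0.5472, -0.0489, 0.0871]
eef_rot: [180.0, 0.0, -88.6]
contact_force: [-0.3, 0.6, 1.8]
gripper_width: 0.0131
gripper_force: 50.0
```

Request:
{"fn": "play_rows", "kwargs": {"rows": [{"slide":[0,0,-0.03],"delta_rot":[0,0,0],"fingers":-1},{"slide":[0,0,-0.08],"delta_rot":[0,0,0],"fingers":-1},{"slide":[0,0,-0.15],"delta_rot":[0,0,0],"fingers":-1},{"slide":[0,0,-0.17],"delta_rot":[0,0,0],"fingers":-1},{"slide":[0,0,-0.17],"delta_rot":[0,0,0],"fingers":-1},{"slide":[0,0,-0.1],"delta_rot":[0,0,0],"fingers":-1},{"slide":[0,0,-0.05],"delta_rot":[0,0,0],"fingers":-1},{"slide":[0,0,0],"delta_rot":[0,0,0],"fingers":-1}]}}

```text
time_s: 13.58
tcp_pos: [0.5471, -0.0488, 0.1995]
eef_rot: [-180.0, 0.0, -88.6]
contact_force: [-0.8, 1.1, -5.8]
gripper_width: 0.0135
gripper_force: 50.0
```

```bash
python3 - <<'E'
from h import *
s=r.get_state();print(s['tcp_pos'],s['eef_rot'],s['contact_force'],s['moment'],s['gripper_width'])
c=cam('wrist');sc=cam('scene')
b=cv2.resize(sc['image'][140:240,180:300],(400,300))
cv2.imwrite('pics/w6.png',np.hstack([cv2.resize(c['image'],(400,300)),b]))
E
```

```text
[ 0.54706577 -0.04884813  0.19949608] [-1.79998067e+02  1.31708200e-02 -8.85955817e+01] [-0.83698935  1.09513518 -5.83033721] [0.04450763 0.14258011 0.02500888] 0.013525121670345861
```

View pics/w6.png

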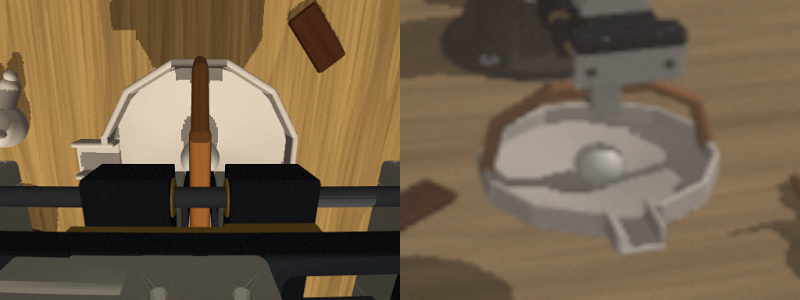

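The dish is lifted and level with the ball centred at (600,160). I'll start the quarter turn.

Request:
{"fn": "play_rows", "kwargs": {"rows": [{"slide":[0,0,0],"delta_rot":[0,0,-0.2],"fingers":-1},{"slide":[0,0,0],"delta_rot":[0,0,-0.4],"fingers":-1},{"slide":[0,0,0],"delta_rot":[0,0,-0.6],"fingers":-1},{"slide":[0,0,0],"delta_rot":[0,0,-0.7],"fingers":-1},{"slide":[0,0,0],"delta_rot":[0,0,-0.7],"fingers":-1},{"slide":[0,0,0],"delta_rot":[0,0,-0.7],"fingers":-1},{"slide":[0,0,0],"delta_rot":[0,0,-0.7],"fingers":-1},{"slide":[0,0,0],"delta_rot":[0,0,-0.7],"fingers":-1}]}}

```text
time_s: 14.68
tcp_pos: [0.5471, -0.0489, 0.1993]
eef_rot: [180.0, 0.0, -66.9]
contact_force: [0.4, 0.5, -5.4]
gripper_width: 0.0134
gripper_force: 50.0
```

Request:
{"fn": "play_rows", "kwargs": {"rows": [{"slide":[0,0,0],"delta_rot":[0,0,-0.7],"fingers":-1},{"slide":[0,0,0],"delta_rot":[0,0,-0.7],"fingers":-1},{"slide":[0,0,0],"delta_rot":[0,0,-0.7],"fingers":-1},{"slide":[0,0,0],"delta_rot":[0,0,-0.7],"fingers":-1},{"slide":[0,0,0],"delta_rot":[0,0,-0.7],"fingers":-1},{"slide":[0,0,0],"delta_rot":[0,0,-0.7],"fingers":-1},{"slide":[0,0,0],"delta_rot":[0,0,-0.7],"fingers":-1},{"slide":[0,0,0],"delta_rot":[0,0,-0.7],"fingers":-1}]}}

```text
time_s: 15.68
tcp_pos: [0.5471, -0.0489, 0.1993]
eef_rot: [180.0, 0.0, -41.2]
contact_force: [-1.3, 0.2, -5.2]
gripper_width: 0.0136
gripper_force: 50.0
```

Request:
{"fn": "play_rows", "kwargs": {"rows": [{"slide":[0,0,0],"delta_rot":[0,0,-0.7],"fingers":-1},{"slide":[0,0,0],"delta_rot":[0,0,-0.7],"fingers":-1},{"slide":[0,0,0],"delta_rot":[0,0,-0.7],"fingers":-1},{"slide":[0,0,0],"delta_rot":[0,0,-0.7],"fingers":-1},{"slide":[0,0,0],"delta_rot":[0,0,-0.7],"fingers":-1},{"slide":[0,0,0],"delta_rot":[0,0,-0.7],"fingers":-1},{"slide":[0,0,0],"delta_rot":[0,0,-0.7],"fingers":-1},{"slide":[0,0,0],"delta_rot":[0,0,-0.7],"fingers":-1}]}}

```text
time_s: 16.68
tcp_pos: [0.5471, -0.0489, 0.1993]
eef_rot: [180.0, 0.0, -15.5]
contact_force: [0.3, -0.1, -5.3]
gripper_width: 0.0133
gripper_force: 50.0
```

Request:
{"fn": "play_rows", "kwargs": {"rows": [{"slide":[0,0,0],"delta_rot":[0,0,-0.7],"fingers":-1},{"slide":[0,0,0],"delta_rot":[0,0,-0.7],"fingers":-1},{"slide":[0,0,0],"delta_rot":[0,0,-0.7],"fingers":-1},{"slide":[0,0,0],"delta_rot":[0,0,-0.7],"fingers":-1},{"slide":[0,0,0],"delta_rot":[0,0,-0.7],"fingers":-1},{"slide":[0,0,0],"delta_rot":[0,0,-0.7],"fingers":-1},{"slide":[0,0,0],"delta_rot":[0,0,-0.7],"fingers":-1},{"slide":[0,0,0],"delta_rot":[0,0,-0.7],"fingers":-1}]}}

```text
time_s: 17.68
tcp_pos: [0.5471, -0.0489, 0.1993]
eef_rot: [180.0, 0.0, 10.1]
contact_force: [-0.4, -0.9, -4.2]
gripper_width: 0.0133
gripper_force: 50.0
```

Request:
{"fn": "play_rows", "kwargs": {"rows": [{"slide":[0,0,0],"delta_rot":[0,0,-0.45],"fingers":-1},{"slide":[0,0,0],"delta_rot":[0,0,-0.22],"fingers":-1},{"slide":[0,0,0],"delta_rot":[0,0,0],"fingers":-1},{"slide":[0,0,0],"delta_rot":[0,0,0],"fingers":-1}]}}

```text
time_s: 18.18
tcp_pos: [0.5472, -0.0489, 0.1995]
eef_rot: [-180.0, -0.0, 13.0]
contact_force: [0.1, 0.3, -5.3]
gripper_width: 0.0136
gripper_force: 50.0
```

```bash
python3 - <<'E'
from h import *
s=r.get_state();print(s['tcp_pos'],s['eef_rot'],s['joints'].round(1),s['moment'])
c=cam('wrist');sc=cam('scene');t=cam('top')
b=cv2.resize(sc['image'][120:270,180:410],(400,300))
cv2.imwrite('pics/w7.png',np.vstack([np.hstack([cv2.resize(c['image'],(400,300)),b]),np.hstack([cv2.resize(t['image'],(400,300)),np.zeros((300,400,3),np.uint8)])]))
p=np.radians(s['eef_rot'][2]);ex=np.array([np.cos(p),np.sin(p)]);ey=np.array([np.sin(p),-np.cos(p)])
g=np.radians(103);tg=np.array([.5552,.2925])-.128*np.array([np.cos(g),np.sin(g)]);d=tg-s['tcp_pos'][:2];print(tg,d,'slide units',d@ex/.15,d@ey/.15)
E
```

```text
[ 0.54719548 -0.04886749  0.19954461] [-1.79998873e+02 -9.62811509e-04  1.30098074e+01] [ 15.3   9.9 -17.6  -0.  -62.5  87.7] [-0.1135026   0.14847159 -0.00597335]
[0.58399373 0.16778063] [0.03679826 0.21664812] slide units 0.5641670713919683 -1.3520209998967911
```

View pics/w7.png

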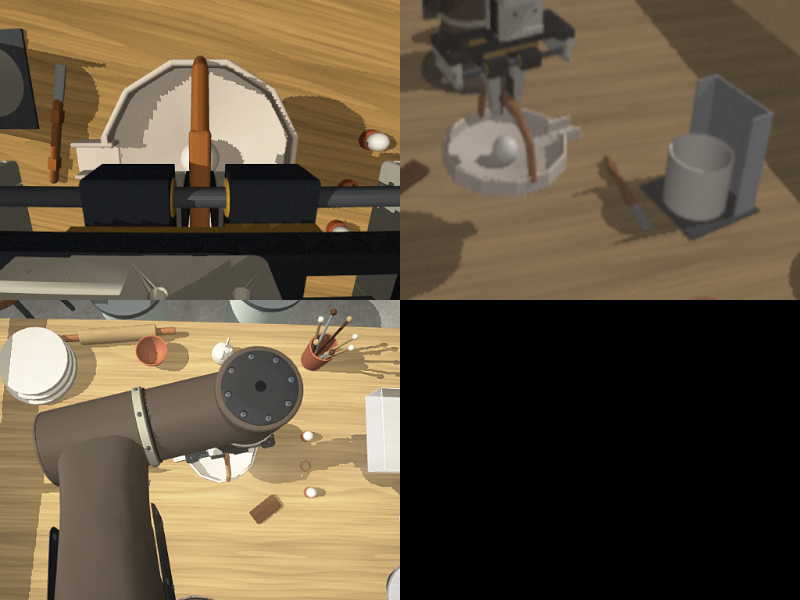

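The dish is level, the ball is still centred, and the spout points toward the jar and guard. I'll translate smoothly to the jar.

Request:
{"fn": "play_rows", "kwargs": {"rows": [{"slide":[0.0079,-0.0189,0],"delta_rot":[0,0,0],"fingers":-1},{"slide":[0.0192,-0.046,0],"delta_rot":[0,0,0],"fingers":-1},{"slide":[0.031,-0.0744,0],"delta_rot":[0,0,0],"fingers":-1},{"slide":[0.0395,-0.0946,0],"delta_rot":[0,0,0],"fingers":-1},{"slide":[0.0395,-0.0946,0],"delta_rot":[0,0,0],"fingers":-1},{"slide":[0.0395,-0.0946,0],"delta_rot":[0,0,0],"fingers":-1},{"slide":[0.0395,-0.0946,0],"delta_rot":[0,0,0],"fingers":-1},{"slide":[0.0395,-0.0946,0],"delta_rot":[0,0,0],"fingers":-1}]}}

```text
time_s: 19.32
tcp_pos: [0.564, 0.0504, 0.1995]
eef_rot: [180.0, 0.0, 13.0]
contact_force: [-0.1, -0.7, -4.5]
gripper_width: 0.0137
gripper_force: 50.0
```

Request:
{"fn": "play_rows", "kwargs": {"rows": [{"slide":[0.0395,-0.0946,0],"delta_rot":[0,0,0],"fingers":-1},{"slide":[0.0395,-0.0946,0],"delta_rot":[0,0,0],"fingers":-1},{"slide":[0.0395,-0.0946,0],"delta_rot":[0,0,0],"fingers":-1},{"slide":[0.0395,-0.0946,0],"delta_rot":[0,0,0],"fingers":-1},{"slide":[0.0395,-0.0946,0],"delta_rot":[0,0,0],"fingers":-1},{"slide":[0.0367,-0.0879,0],"delta_rot":[0,0,0],"fingers":-1},{"slide":[0.0282,-0.0676,0],"delta_rot":[0,0,0],"fingers":-1},{"slide":[0.0197,-0.0473,0],"delta_rot":[0,0,0],"fingers":-1}]}}

```text
time_s: 20.32
tcp_pos: [0.5823, 0.1582, 0.1995]
eef_rot: [180.0, 0.0, 13.0]
contact_force: [0.1, -0.4, -4.7]
gripper_width: 0.0135
gripper_force: 50.0
```

Request:
{"fn": "play_rows", "kwargs": {"rows": [{"slide":[0.0141,-0.0338,0],"delta_rot":[0,0,0],"fingers":-1},{"slide":[0.0085,-0.0203,0],"delta_rot":[0,0,0],"fingers":-1},{"slide":[0.0039,-0.0095,0],"delta_rot":[0,0,0],"fingers":-1},{"slide":[0,0,0],"delta_rot":[0,0,0],"fingers":-1},{"slide":[0,0,0],"delta_rot":[0,0,0],"fingers":-1}]}}

```text
time_s: 20.95
tcp_pos: [0.5839, 0.1675, 0.1996]
eef_rot: [180.0, 0.0, 13.0]
contact_force: [-0.3, 0.2, -4.2]
gripper_width: 0.0136
gripper_force: 50.0
```

```bash
python3 - <<'E'
from h import *
s=r.get_state();print(s['tcp_pos'],s['eef_rot'],s['contact_force'])
c=cam('wrist');sc=cam('scene');t=cam('top')
g=np.radians(103);u=np.array([np.cos(g),np.sin(g),0]);C=s['tcp_pos'].copy();C[2]-=.0871
X=[C+.128*u+[0,0,.024],[.5552,.2925,.09],C]
print('scene',proj(sc,X).round(1).tolist(),'wrist',proj(c,X).round(1).tolist())
b=cv2.resize(sc['image'][150:260,270:420],(800,587),interpolation=cv2.INTER_CUBIC)
a=cv2.resize(c['image'],(400,300))
cv2.imwrite('pics/w8.png',np.hstack([cv2.resize(b,(400,300)),a]))
cv2.imwrite('pics/w8raw.png',c['image']);cv2.imwrite('pics/s8raw.png',sc['image']);cv2.imwrite('pics/t8raw.png',t['image'])
E
```

```text
[0.58388926 0.16748864 0.19960749] [1.79998450e+02 1.22857367e-03 1.30187254e+01] [-0.28138503  0.22320157 -4.24968733]
scene [[355.8, 182.0], [353.4, 195.6], [318.9, 199.7]] wrist [[97.9, 204.5], [123.0, 190.3], [254.5, 196.6]]
```

View pics/w8.png

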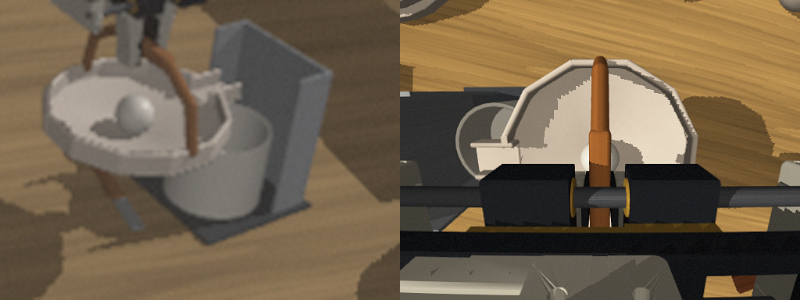

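The spout sits over the jar mouth: its tip is at (238,88) in the scene crop and the mouth is centred just below. The ball is centred and the dish level. I'll lower slightly so the spout is about 30 mm above the mouth, which leaves the dish underside ~7 mm above the rim.

Request:
{"fn": "play_rows", "kwargs": {"rows": [{"slide":[0,-0.002,0.015],"delta_rot":[0,0,0],"fingers":-1},{"slide":[0,0,0.03],"delta_rot":[0,0,0],"fingers":-1},{"slide":[0,0,0.03],"delta_rot":[0,0,0],"fingers":-1},{"slide":[0,0,0.018],"delta_rot":[0,0,0],"fingers":-1},{"slide":[0,0,0.008],"delta_rot":[0,0,0],"fingers":-1},{"slide":[0,0,0],"delta_rot":[0,0,0],"fingers":-1},{"slide":[0,0,0],"delta_rot":[0,0,0],"fingers":-1},{"slide":[0,0,0],"delta_rot":[0,0,0],"fingers":-1}]}}

```text
time_s: 22.1
tcp_pos: [0.5839, 0.168, 0.1846]
eef_rot: [-180.0, -0.0, 13.0]
contact_force: [0.2, 0.2, -4.9]
gripper_width: 0.0135
gripper_force: 50.0
```

Request:
{"fn": "play_rows", "kwargs": {"rows": [{"slide":[0,0,0],"delta_rot":[0,0,0],"fingers":-1},{"slide":[0,0,0],"delta_rot":[0,0,0],"fingers":-1},{"slide":[0,0,0],"delta_rot":[0,0,0],"fingers":-1},{"slide":[0,0,0],"delta_rot":[0,0,0],"fingers":-1},{"slide":[0,0,0],"delta_rot":[0,0,0],"fingers":-1},{"slide":[0,0,0],"delta_rot":[0,0,0],"fingers":-1}]}}

```text
time_s: 22.85
tcp_pos: [0.5838, 0.168, 0.1844]
eef_rot: [180.0, 0.0, 13.0]
contact_force: [0.2, -0.2, -6.0]
gripper_width: 0.013
gripper_force: 50.0
```

```bash
python3 - <<'E'
from h import *
s=r.get_state();print(s['tcp_pos'],s['eef_rot'],s['contact_force'])
c=cam('wrist');sc=cam('scene')
g=np.radians(103);u=np.array([np.cos(g),np.sin(g),0]);C=s['tcp_pos'].copy();C[2]-=.0871
print('ball pred',proj(sc,C+[0,0,.026]).round(1),'tip top',proj(sc,C+.128*u+[0,0,.04]).round(1))
b=cv2.resize(sc['image'][150:255,270:410],(800,600),interpolation=cv2.INTER_CUBIC)
cv2.imwrite('pics/w9.png',b)
E
```

```text
[0.58384153 0.16796961 0.18438816] [1.79998640e+02 1.00282191e-03 1.30297222e+01] [ 0.23012634 -0.18652464 -6.01840873]
ball pred [[319.5 196.4]] tip top [[356.  181.7]]
```

View pics/w9.png

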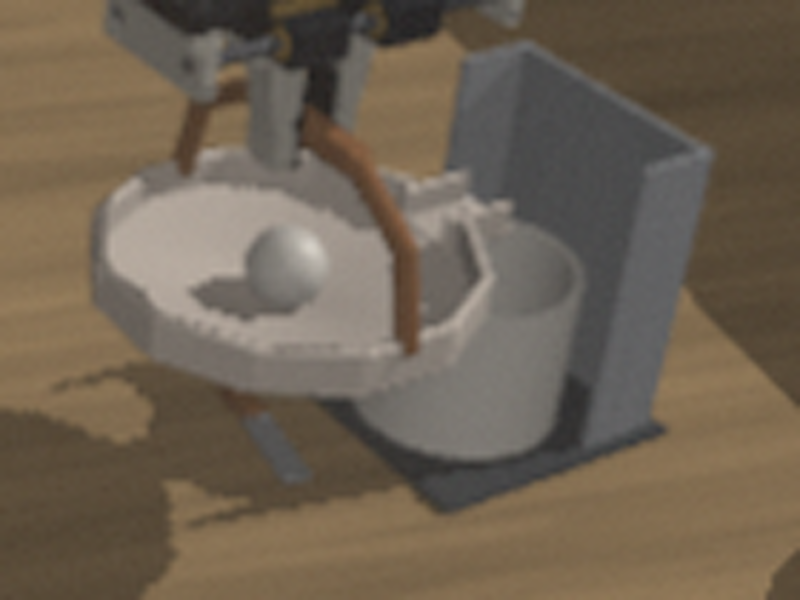

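The final view has the ball at (287,265), where the dish's middle is predicted, and the spout end at (490,193) over the mouth. The dish is level and still, so I'm handing in.

```bash
python3 -c "
from plant import r
print(r.close_job())"
```

```text
the job is handed in; nothing more can be done
None
```

The large ball is in the middle of the dish, and the arm holds the dish level and still by its handle. The spout points squarely at the guard, with its tip about 31 mm above the middle of the jar's mouth; I handed the job in at about 23 s.

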